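# Nut on a dish, turned for the tablet's picture

## Task

Get the round nut ready for its picture. First use the orange ball grip to set the tablet upright and square to the wooden board it stands on; then lift the blue dish by its wooden handle, keeping the nut in the dish's middle, and give the dish a quarter turn anticlockwise (seen from above), so that its handle points straight away from the tablet along the board. Finish holding the dish still and level above the board's black line in front of the tablet, with the nut about as high as the middle of the screen: do not put it down or let go, touch the nut, or disturb the set tablet or the jars, bottle, tins, apple and spoon around.

Things in the scene. Friction and masses are not known exactly. Their poses are not given: they have to be found in the camera images.
- stand: Fixed wooden photo board, 420 x 160 x 8 mm, lying on the table, with a tablet stand on it. Origin: underside of the board, on the stand's vertical swivel axis. Its -x axis runs along the board in front of the tablet (board from x = -350 to +70 mm, y = -80 to +80 mm); a thin black line marks y = 0 from x = -340 to -70 mm. z is up.
- swivel (a joint): Turn of the tablet about the vertical axis through the stand's origin, rad, anticlockwise from above positive; 0 = screen square to the board, facing along the stand's -x; range -0.95 to 0.95. Stiff hinge (0.12 N m), stays where left.
- tilt (a joint): Tilt of the tablet about a level axis along its width, 70 mm above the stand's origin, crossing the swivel axis; rad, 0 = upright, positive = leaning back (top away from the dish), -0.4 to 0.8. Stiff hinge (0.28 N m), stays where left. The tablet is 190 mm wide, 12 mm thick; upright it spans 78 to 198 mm above the stand's origin (screen middle 138 mm).
- knob (a point): Centre of the orange ball grip, 24 mm in diameter, on an 8 mm stem above the tablet's top edge (ball centre 32 mm above the edge). In the tablet's own frame it is 160 mm from the tilt axis in the tablet's plane and 70 mm to the stand's +y side of its middle, so with swivel s and tilt t it lies at Rz(s) * (160 sin t, 70, 70 + 160 cos t) mm in the stand's frame.
- dish: Loose shallow blue dish, diameter 121, rim 22 mm high, 0.12 to 0.23 kg. Origin: centre of its underside; z up. Wooden handle along its -x, 57 to 132 mm from the centre, 16 mm wide, z 12 to 30 mm; it starts pointing to about the stand's +y. It stands on the board. Its inside is a cone rising 9 degrees from the middle: the nut stays there if the dish is level and moved gently (below 1.5 m/s2).
- dish_grip (a point): Middle of the dish's handle where it is to be gripped, 95 mm from the dish's centre along its -x and 21 mm above the dish's underside.
- dish_middle (a point): Middle of the dish's inside, its lowest point, 7 mm above its underside.
- nut: Loose round brown nut, a ball 30 mm in diameter, lying in the middle of the dish. Its frame turns as it rolls.
- nut_center (a point): Centre of the nut.
- oats: Bystander: oat jar with black lid, diameter 86, height 170 mm; origin at its underside's centre.
- chickpeas: Bystander: chickpea jar with steel lid, diameter 90, height 110 mm; origin at its underside's centre.
- oil: Bystander: yellow oil bottle with green cap, diameter 68, height 220 mm; origin at its underside's centre.
- tin: Bystander: flat gold tin, diameter 80, height 46 mm; origin at its underside's centre.
- apple: Bystander: red apple, diameter 74, height about 60 mm; origin at its underside's centre.
- can: Bystander: steel food can, diameter 74, height 100 mm; origin at its underside's centre.
- spoon: Bystander: wooden spoon lying flat on the table, about 200 mm long along its x axis.
Not all that is in view belongs to the job. Of the things shaped like the dish, the blue one is meant.

How it is judged:
By the outcome, as a careful person would: the job done as asked, in the order asked, and still so for the second after the job is handed in, while the arm keeps its last pose, push and grip.
It also fails if it takes over 72 s, if anything falls off the work surface, if the arm or the gripper's body presses on something with over 40 N, if the wrist force passes 120 N, or if a joint passes its speed limit or range.

## Robot

A 7-joint arm with a two-finger parallel gripper is mounted at the origin on the work surface. World frame = base frame: x ahead of the robot, y to its left, z up, the work surface at z = 0. Lengths are in mm, angles in rad, forces in N, time in s.
With the tool pointing down it reaches from about 400 to 900 mm from the base axis. Payload 5.6 kg.
Tool frame: the origin (TCP) lies midway between the tips of the shut fingers; the grasp point (between the pads) lies 19 mm behind it; z points along the fingers, y is the line along which they close (so a half turn about z gives the same grasp; the last joint's range is limited). The gripper opens to 92 mm and grips with 3 to 60 N. Pads are 20 mm wide; open, the fingers measure 128 mm over their backs; the gripper's body (75 mm by 189 mm) begins 69 mm behind the grasp point.
Start: joints at [1.101, 0.468, -0.012, 1.603, 0.006, 1.071, -0.056], TCP at [269.035, -591.717, 214.592] pointing down, gripper open.
Joint ranges: [-2.53, 2.53], [-0.31, 2.02], [-1.57, 1.55], [0.28, 2.44], [-1.29, 4.43], [0.15, 1.84], [-2.92, 2.92]. Speed limits (rad/s): [2.57, 2.57, 3.14, 3.14, 3.14, 3.14, 3.14].

## Interface

Orientations are given as a rotation vector (axis times angle).
In Python, from cell import robot, grip, kin, viewer gives the robot as it stands. Calls block until the motion is done:
- robot.movep(position, orientation): joint-space move of the TCP to a pose.
- robot.servo_line(position, feed=150, rotation=None): straight line of the TCP; rotation=None keeps the orientation; feed is the mean speed in mm/s.
- robot.goto_joints(angles): joint-space move.
- grip(opening, newtons=None): opening from 0.0 (shut) to 1.0 (fully open); newtons is the grip in N (None keeps the last); returns when the fingers have stopped.
- robot.hold(seconds).
- kin.ik(position, orientation): joint angles nearest the present ones, or None.
- robot.observe(): the state.
- viewer.read_camera(name): name is "scene" or "top"; returns the picture (400x640x3 uint8, red, green, blue); there is no depth.
- viewer.camera_info(name): a dict with "camera_matrix" (3x3 intrinsics, pixels), "R" (3x3) and "t" (3): a world point X has camera coordinates R X + t. Camera axes: x right, y down, z forward; pixel columns grow to the right and rows downward; lengths in mm; the calibration is good to about 2 mm. A picture is of the moment at which its call begins. camera_info takes no time and is no camera call.
A pose or a line that the arm cannot do raises robot.IKError and nothing moves.
- robot.job_done(): hands the job in; it is judged then, once.
Trained networks look in the newest picture that a camera, given by its name, has taken for a name from the list of things; names that differ only in an ending like _2 or _b are one class to them, and where a whole thing is asked for, a point or a joint stands for the part that bears it (a point fixed in the world has none). Each returns a list of dicts, best first, with "confidence" (0 to 1); they miss things now and then, are a little off and sometimes report something else, mostly with a low value. They report only what shows in the picture. A call takes as long as a camera call. They do not tell look-alikes from the thing itself.
- viewer.silhouettes(name, camera): "mask" (400x640 bool, what is visible of it).
- viewer.pinpoint(name, camera): "at" ([x, y, z] in mm, in the coordinates of the camera as it stood for that picture, good to about 4 mm: a listed point, or the origin of a listed thing).
The state is a dict: "t": time; "joints": joint angles; "joint_velocities": joint speeds; "joint_torque": joint torques, N m; "tcp_pos": TCP position; "tcp_rot": TCP orientation; "contact_force": force on the tool from outside, world axes, zero at the start; "wrist_torque": the same for the moment, N m; "grip_width": opening from 0.0 (shut) to 1.0 (fully open); "grip_force": force on a finger pad.
Only numpy, scipy, OpenCV 4.12 (cv2) and the standard library are available. Lean on these libraries where they do the work, as an engineer would, in place of code of your own. Each camera call takes 0.05 s, during which the arm holds its last target. There are 200 camera calls.

## Working session

There is one attempt and no reset: what is moved stays moved. The work goes in short steps, each a Python script; the robot and the scene stay as the last script left them, time stands still between calls to the robot, and variables do not carry over. Pictures are saved under pics/ and viewed, at most 10 in all, crops included, and the job is handed in when it is done.

```bash
ls; mkdir -p pics; python3 - <<'E'
from cell import robot, grip, kin, viewer
import numpy as np, cv2
for c in ("scene","top"):
    im=viewer.read_camera(c); cv2.imwrite(f"pics/{c}0.png",im[:,:,::-1])
    ci=viewer.camera_info(c); R=np.array(ci["R"]);t=np.array(ci["t"]); K=np.array(ci["camera_matrix"])
    print(c,"pos",(-R.T@t).round(), "fwd",R[2].round(2),"f",K[0,0].round())
    for n in ["stand","knob","swivel","tilt","dish","dish_grip","dish_middle","nut_center","oats","chickpeas","oil","tin","apple","can","spoon"]:
        try: r=viewer.pinpoint(n,c)
        except Exception as e: print(n,e); continue
        print(n,[((R.T@(np.array(d["at"])-t)).round(1).tolist(),round(d["confidence"],2)) for d in r])
o=robot.observe(); print(o["t"],o["tcp_pos"],o["tcp_rot"],o["contact_force"])
E
```

```text
pics
scene pos [ 982. -464. 1058.] fwd [-0.37  0.4  -0.84] f 404.0
stand [([607.9, 282.4, -0.1], 0.65)]
knob [([520.5, 291.0, 222.2], 0.67)]
swivel it knows: apple, can, chickpeas, dish, dish_grip, dish_middle, knob, nut, nut_center, oats, oil, spoon, stand, tin
tilt it knows: apple, can, chickpeas, dish, dish_grip, dish_middle, knob, nut, nut_center, oats, oil, spoon, stand, tin
dish [([633.4, 29.1, 11.1], 0.98), ([366.1, 27.2, 1.2], 0.96), ([835.8, -177.1, 3.8], 0.87)]
dish_grip [([326.3, -57.6, 20.4], 0.96), ([866.6, -90.8, 22.4], 0.86), ([368.9, 308.8, 2.8], 0.69), ([534.1, 32.0, 32.5], 0.68)]
dish_middle [([362.7, 31.8, 5.3], 0.86), ([837.0, -180.0, 8.9], 0.85), ([630.0, 31.0, 14.6], 0.68)]
nut_center [([634.0, 36.4, 31.1], 0.4)]
oats [([790.8, 179.8, -1.6], 0.58)]
chickpeas [([615.3, -408.9, -1.9], 0.58)]
oil [([730.6, -317.9, 0.0], 0.76)]
tin [([498.2, -376.1, -1.6], 0.67)]
apple [([473.0, -263.7, -2.6], 0.78), ([611.5, -411.5, -1.6], 0.46)]
can [([341.0, -314.8, 2.9], 0.67), ([629.1, 31.0, 14.7], 0.3)]
spoon [([368.8, 312.2, 3.9], 0.82)]
top pos [ 353.  -38. 1245.] fwd [ 0.2 
[... 458 characters left out ...]
6, 25.6], 0.87), ([870.1, -88.5, 24.6], 0.85), ([537.9, 28.7, 28.2], 0.66)]
dish_middle [([365.8, 27.9, 7.3], 0.91), ([836.9, -179.1, 5.6], 0.81), ([635.0, 29.6, 19.5], 0.78)]
nut_center [([628.9, 30.9, 28.9], 0.58)]
oats [([788.3, 176.6, -0.9], 0.97)]
chickpeas [([614.8, -409.9, -1.4], 0.82)]
oil [([726.3, -318.5, 2.8], 0.7), ([630.6, 30.2, 16.7], 0.47), ([477.7, -264.7, -2.8], 0.45)]
tin [([498.0, -378.2, -0.1], 0.98)]
apple [([479.0, -265.0, -5.0], 0.75)]
can [([336.3, -312.4, -3.6], 0.88), ([499.4, -380.1, -2.8], 0.59)]
spoon [([368.8, 307.1, 0.2], 0.7)]
1.4 [ 269.02140894 -591.75150728  214.61047662] [ 3.07028177e+00  6.65176706e-01 -3.00113708e-05] [ 0.35713903 -0.39598122  0.28000831]
```

View pics/scene0.png

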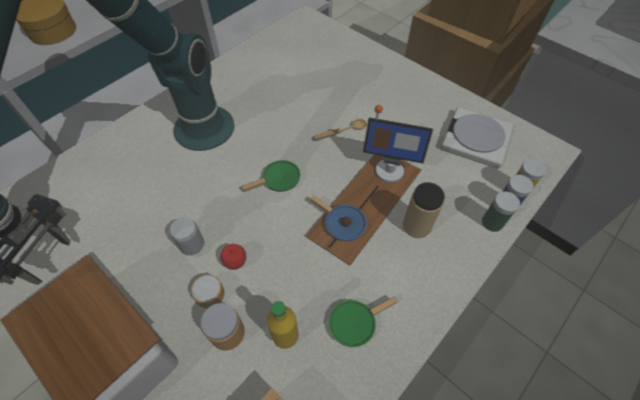

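View pics/top0.png

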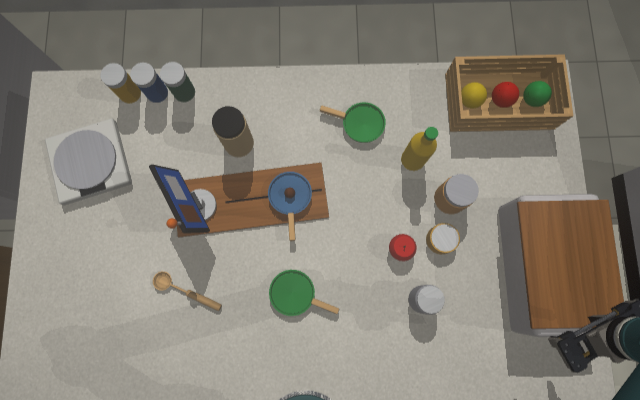

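The scene shows the blue dish at (345,223), handle toward (320,203), the tablet at (398,142), and the ball at (378,108). The green pans are look-alikes. Next I'll measure the board more closely.

```bash
python3 - <<'E'
import cv2
a=cv2.imread("pics/top0.png")[145:245,145:340]; cv2.imwrite("pics/topc.png",cv2.resize(a,None,fx=4,fy=4,interpolation=cv2.INTER_CUBIC))
b=cv2.imread("pics/scene0.png")[90:270,295:445]; cv2.imwrite("pics/scenec.png",cv2.resize(b,None,fx=3.3333,fy=3.3333,interpolation=cv2.INTER_CUBIC))
E
```

```text
(no output)
```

View pics/topc.png

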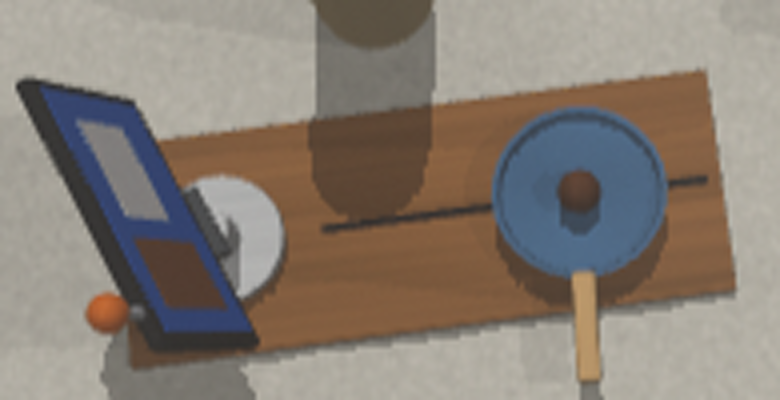

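View pics/scenec.png

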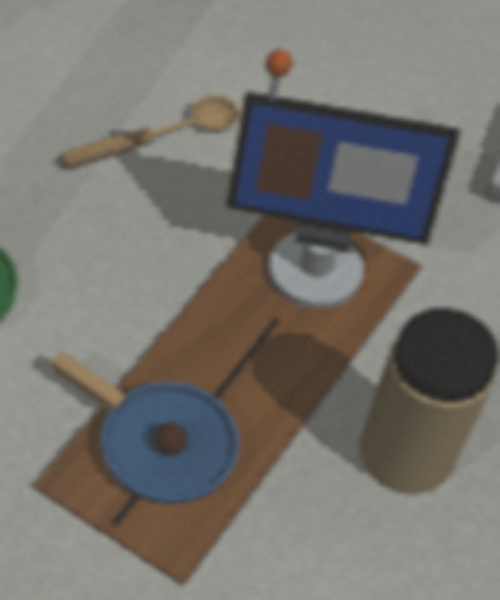

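The crops show the board corners, the black line's ends, the ball, the nut and the handle clearly. I'll fit the poses to these.

```bash
cat > h.py <<'E'
import numpy as np, cv2
from scipy.spatial.transform import Rotation as Ro
from scipy.optimize import least_squares
from cell import robot, grip, kin, viewer
CI={c:{k:np.array(v) for k,v in viewer.camera_info(c).items() if k in("R","t","camera_matrix")} for c in("scene","top")}
def proj(c,X):
    d=CI[c]; p=d["camera_matrix"]@(d["R"]@np.asarray(X,float)+d["t"]); return p[:2]/p[2]
def pins(n,c):
    d=CI[c]; return [(d["R"].T@(np.array(r["at"])-d["t"]),r["confidence"]) for r in viewer.pinpoint(n,c)]
def Rz(a): return Ro.from_euler("z",a).as_matrix()
def knob(s,t,r=160.): return Rz(s)@np.array([r*np.sin(t),70,70+r*np.cos(t)])
E
python3 - <<'E'
from h import *
T=lambda u,v:np.array([(u+.5)/4-.5+145,(v+.5)/4-.5+145])
S=lambda u,v:np.array([(u+.5)/3.3333-.5+295,(v+.5)/3.3333-.5+90])
B=[("top",(-350,-80,8),T(706,71)),("top",(-350,80,8),T(736,291)),("top",(70,80,8),T(130,363)),("top",(-340,0,8),T(707,180)),("top",(-70,0,8),T(323,229)),
("scene",(-350,80,8),S(35,485)),("scene",(-350,-80,8),S(183,581)),("scene",(70,-80,8),S(420,265)),("scene",(-70,0,8),S(276,321)),("scene",(-340,0,8),S(116,522))]
def W(p,X): return Rz(p[2])@np.asarray(X)+[p[0],p[1],0]
f=lambda p:np.concatenate([proj(c,W(p,X))-u for c,X,u in B])
r=least_squares(f,[606,281,1.67],x_scale=[1,1,.01],loss="soft_l1"); print("stand",r.x,f(r.x).round(1)); p=r.x
K=[("top",T(106,313)),("scene",S(279,63))]
g=lambda q:np.concatenate([proj(c,W(p,knob(*q)))-u for c,u in K])
k=least_squares(g,[.37,.3]); print("s,t",k.x,k.fun.round(1),W(p,knob(*k.x)))
D=[("top",(-57,0,38),T(583,273)),("top",(-132,0,38),T(590,379)),("scene",(-132,0,38),S(60,358)),("top",(0,0,30.2),T(578,191)),("scene",(0,0,30.2),S(170,438))]
h=lambda q:np.concatenate([proj(c,Rz(q[2])@np.array(X)+[q[0],q[1],0])-u for c,X,u in D])
d=least_squares(h,[632,30,0.],x_scale=[1,1,.01],loss="soft_l1"); print("dish",d.x,h(d.x).round(1),"rel",d.x[2]-p[2])
print("dish in stand",Rz(-p[2])@np.array([d.x[0]-p[0],d.x[1]-p[1],0]))
E
```

```text
stand [607.35798658 282.88705695   1.67823166] [-0.2 -0.6 -0.2 -0.3 -0.5  1.1 -0.3 -0.1 -0.5 -0.2 -1.1 -0.1 -0.4  0.8
  0.5  0.2  0.1 -0.3 -1.3  0.8]
s,t [0.38931846 0.3068649 ] [-0.2 -0.  -0.1  0.3] [522.78507295 292.01668395 222.52564437]
dish [6.33088050e+02 3.33833054e+01 5.70532933e-02] [-0.2 -0.8 -0.1  0.2 -1.5 -0.6 -0.2 -0.2 -0.   0.4] rel -1.6211783697039654
dish in stand [-250.82420933    1.17226956    0.        ]
```

Stand pose (607.4, 282.9, yaw 1.678), tablet s≈0.39, t≈0.31. Next: grip the ball with the closing axis along the tablet's width, so the tool's yaw sets the swivel and its position sets the tilt.

```bash
cat >> h.py <<'E'
P=np.array([607.36,282.89,1.678]); S0,T0=.389,.307
def W(X,p=P): return Rz(p[2])@np.asarray(X,float)+[p[0],p[1],0]
def down(a):  # tool down, closing axis at world angle a
    y=np.array([np.cos(a),np.sin(a),0]); z=np.array([0,0,-1.]); return Ro.from_matrix(np.c_[np.cross(y,z),y,z]).as_rotvec()
def tcp(s,t,dz=0): return W(knob(s,t))+[0,0,2-19+dz]
def st(m=""):
    o=robot.observe(); print(m,round(o["t"],1),"tcp",np.round(o["tcp_pos"],1),"F",np.round(o["contact_force"],1),"M",np.round(o["wrist_torque"],2),"w",round(o["grip_width"],3),"gf",round(o["grip_force"],1),"q7",round(o["joints"][6],2)); return o
E
python3 - <<'E'
from h import *
a0=P[2]+np.pi/2
for k in(-1,0):
  for s,t,dz in((S0,T0,150),(S0,T0,0),(0,T0,0),(0,0,0)):
    q=kin.ik(tcp(s,t,dz),down(a0+s+k*np.pi)); print(k,s,t,dz,None if q is None else np.round(q,2))
D=np.array([633.1,33.4,8]);
for k in(-1,0):
  for yaw,z in((.057,8),(.057,116),(P[2],116)):
    g=Rz(yaw)@[-95,0,21]+[D[0],D[1],z-19]; q=kin.ik(g,down(yaw+np.pi/2+k*np.pi)); print("dish",k,yaw,None if q is None else np.round(q,2))
o=robot.observe(); p=np.array(o["tcp_pos"]); print(kin.ik(p+[0,0,160],o["tcp_rot"]))
E
```

```text
-1 0.389 0.307 150 [ 0.2   0.51 -1.11  1.51  0.45  1.41 -0.43]
-1 0.389 0.307 0 [ 0.19  0.67 -1.1   1.69  0.64  1.19 -0.58]
-1 0 0.307 0 [ 0.11  0.69 -1.07  1.63  0.64  1.21 -0.99]
-1 0 0 0 [ 0.22  0.66 -1.09  1.67  0.62  1.2  -0.92]
0 0.389 0.307 150 [-1.47  0.55  1.36  1.61 -0.54  1.43 -2.71]
0 0.389 0.307 0 [ 0.28  0.82 -1.32  1.69  0.83  1.31  2.43]
0 0 0.307 0 [ 0.21  0.87 -1.33  1.63  0.86  1.35  2.  ]
0 0 0 0 [ 0.31  0.82 -1.32  1.67  0.82  1.32  2.09]
dish -1 0.057 [ 0.04  0.6  -0.2   1.99  0.21  0.58 -1.81]
dish -1 0.057 [ 0.17  0.44 -0.35  1.94  0.2   0.8  -1.81]
dish -1 1.678 [ 0.45  0.65 -0.57  1.66  0.41  0.96 -0.17]
dish 0 0.057 [ 0.37  0.69 -0.63  1.97  0.63  0.69  0.98]
dish 0 0.057 [ 0.47  0.53 -0.75  1.92  0.47  0.87  1.11]
dish 0 1.678 [-0.05  0.56  0.13  1.7  -0.09  0.89 -2.92]
[ 1.09548453  0.3634011  -0.00401733  1.39498645  0.00149414  1.38313404
 -0.05263987]
```

```bash
python3 - <<'E'
from h import *
a0=P[2]-np.pi/2
o=robot.observe(); robot.servo_line(np.array(o["tcp_pos"])+[0,0,150],feed=250); st("lift")
robot.movep(tcp(S0,T0,130),down(a0+S0)); st("above")
robot.servo_line(tcp(S0,T0,0),feed=100); st("down")
c="top"; im=viewer.read_camera(c); cv2.imwrite("pics/g.png",im[100:280,100:300,::-1])
grip(0.0,45); st("grip")
E
```

```text
lift 2.1 tcp [ 268.7 -591.1  363.1] F [-0.4 -0.2  0. ] M [0.   0.   0.05] w 1.001 gf 0.0 q7 -0.05
above 5.4 tcp [523.4 291.2 335.4] F [ 0.1 -0.   0.1] M [-0.05 -0.1  -0.01] w 1.002 gf 0.0 q7 -0.42
down 6.8 tcp [523.1 292.4 206.2] F [-0.   1.   0.5] M [-0.06 -0.09  0.03] w 0.997 gf 0.0 q7 -0.51
grip 7.9 tcp [522.3 291.9 205.5] F [-2.4 -0.6  2. ] M [-0.26  0.38 -0.03] w 0.236 gf 45.0 q7 -0.51
```

```bash
python3 - <<'E'
from h import *
a0=P[2]-np.pi/2
for s in np.linspace(S0,0,6)[1:]:
    robot.servo_line(tcp(s,T0),feed=50,rotation=down(a0+s))
st("swivel")
for t in np.linspace(T0,0,5)[1:]:
    robot.servo_line(tcp(0,t),feed=50,rotation=down(a0))
robot.hold(.3);st("tilt")
for c in("top","scene"):
    im=viewer.read_camera(c); cv2.imwrite(f"pics/{c}1.png",im[:,:,::-1]); print([ (x[0].round(1),x[1]) for x in pins("knob",c)[:1]])
a=cv2.imread("pics/top1.png")[130:250,130:260]; b=cv2.imread("pics/scene1.png")[90:210,330:460]
cv2.imwrite("pics/t1.png",cv2.resize(np.hstack([a,b]),None,fx=3,fy=3,interpolation=cv2.INTER_CUBIC))
print(W(knob(0,0)))
E
```

```text
swivel 9.4 tcp [532.7 323.4 205.5] F [-0.5 -0.6 -0.6] M [ 0.03  0.04 -0.14] w 0.236 gf 45.0 q7 -0.88
tilt 11.2 tcp [537.9 275.  213.1] F [-1.3 -0.5 -2.7] M [-0.07  0.12  0.04] w 0.234 gf 45.0 q7 -0.81
[]
[(array([532. , 276.9, 230.4]), 0.64)]
[537.76185688 275.40010856 230.        ]
```

View pics/t1.png

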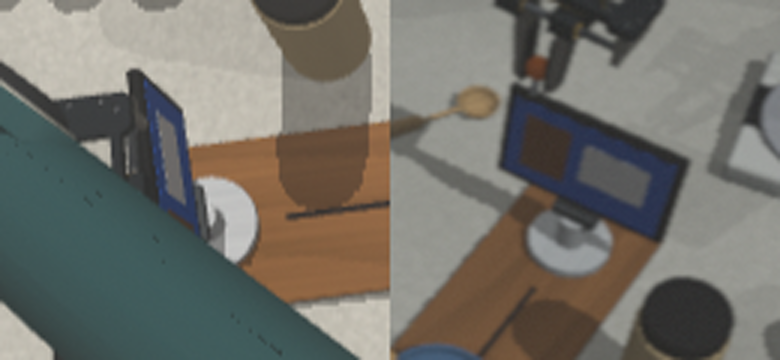

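The tablet now looks upright and square. I'll release it, move to above the dish handle, and measure the tablet.

```bash
python3 - <<'E'
from h import *
grip(0.6); grip(1.0); robot.hold(.1)
robot.servo_line(tcp(0,0,130),feed=200); st("up")
D=np.array([633.1,33.4,8]); yaw=.057
robot.movep(Rz(yaw)@[-95,0,21]+D+[0,0,150-19],down(yaw-np.pi/2)); st("pre")
for c in("top","scene"):
    im=viewer.read_camera(c); cv2.imwrite(f"pics/{c}2.png",im[:,:,::-1])
    for n in("knob","dish","dish_grip","nut_center"): print(c,n,[(x[0].round(1).tolist(),round(x[1],2)) for x in pins(n,c)])
a=cv2.imread("pics/top2.png")[140:260,140:330]; b=cv2.imread("pics/scene2.png")[90:210,330:430]
cv2.imwrite("pics/t2.png",cv2.resize(np.hstack([a,b]),None,fx=2.75,fy=2.75,interpolation=cv2.INTER_CUBIC))
E
```

```text
up 13.7 tcp [537.4 274.9 341.8] F [ 0.1  0.4 -0.2] M [-0.08 -0.05 -0.02] w 0.999 gf 0.0 q7 -0.73
pre 14.8 tcp [538.5  29.2 160.1] F [0.1 0.8 0.7] M [ 0.08 -0.01 -0.  ] w 1.001 gf 0.0 q7 -1.87
top knob [([536.6, 274.3, 231.5], 0.87)]
top dish [([364.8, 25.1, -0.6], 0.7)]
top dish_grip [([867.2, -92.3, 20.7], 0.72)]
top nut_center []
scene knob [([535.4, 272.7, 229.1], 0.64)]
scene dish [([632.9, 32.3, 9.7], 0.84), ([361.5, 29.8, -0.3], 0.81), ([840.1, -174.7, 1.5], 0.75)]
scene dish_grip [([866.6, -89.1, 22.3], 0.91), ([326.6, -60.4, 22.7], 0.66), ([537.0, 31.5, 33.2], 0.61), ([471.7, -263.7, 3.7], 0.23)]
scene nut_center [([634.2, 35.3, 34.1], 0.52)]
```

View pics/t2.png

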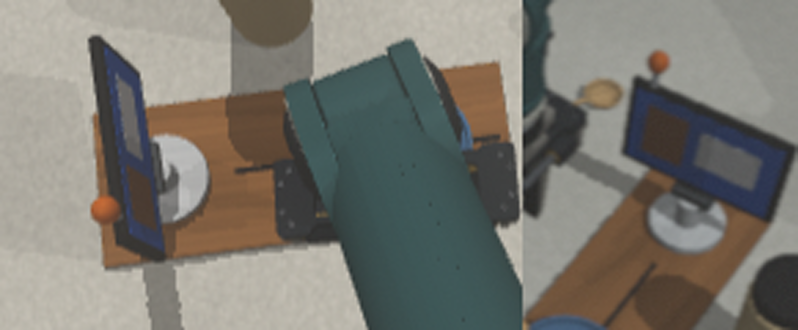

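```bash
python3 - <<'E'
from h import *
k=2.75
T=lambda u,v:np.array([(u+.5)/k-.5+140,(v+.5)/k-.5+140])
S=lambda u,v:np.array([(u+.5)/k-.5+330-190,(v+.5)/k-.5+90])
def X(q,l): # l: tablet-local (x,y,z above tilt axis)
    return W(Rz(q[0])@(Ro.from_euler("y",q[1]).as_matrix()@np.array(l,float)+[0,0,70]))
B=[("scene",(-6,95,128),S(637,79)),("scene",(-6,-95,128),S(793,148)),("scene",(-6,-95,8),S(772,219)),("scene",(-6,95,8),S(624,153)),
("top",(-6,95,8),T(163,259)),("top",(0,70,160),T(105,209)),("scene",(0,70,160),S(658,61))]
f=lambda q:np.concatenate([proj(c,X(q,l))-u for c,l,u in B])
r=least_squares(f,[0,0],loss="soft_l1"); print(r.x,f(r.x).round(1)); J=r.jac; print(np.sqrt(np.diag(np.linalg.inv(J.T@J)))*.7)
E
```

```text
[0.05435623 0.03055276] [-2.1 -0.1  0.8  1.8 -1.1  3.  -1.9  0.9  1.   0.7 -0.8  0.1  0.3  0.4]
[0.02041312 0.01334477]
```

```bash
cat > fit.py <<'E'
from h import *
import sys
def X(q,l): return W(Rz(q[0])@(Ro.from_euler("y",q[1]).as_matrix()@np.array(l,float)+[0,0,70]))
L=[(x,y,z) for x in(-6,6) for y in(-95,95) for z in(8,128)]
FR=[(-6,y,z) for y,z in((95,128),(-95,128),(-95,8),(95,8))]
def model(c,q,off,sh=(400,640),up=4):
    m=np.zeros((sh[0]*up,sh[1]*up),np.uint8)
    h=cv2.convexHull(np.array([(proj(c,X(q,l))+off+.5)*up for l in L],np.float32)); cv2.fillPoly(m,[h.astype(np.int32)],255)
    return cv2.resize(m,sh[::-1],interpolation=cv2.INTER_AREA)/255.
def mask(c,f):
    im=cv2.imread(f).astype(int); b,g,r=im[...,0],im[...,1],im[...,2]
    m=((im.max(2)<62)|((b>r+25)&(b>g+15))).astype(np.uint8)
    roi=cv2.dilate((model(c,(0,0),(0,0))>.2).astype(np.uint8),np.ones((9,9)))
    m&=roi; n,l,s,_=cv2.connectedComponentsWithStats(m); m=(l==1+s[1:,4].argmax()).astype(np.uint8)
    h=cv2.findContours(m,0,2)[0]; out=np.zeros_like(m); cv2.drawContours(out,h,-1,1,-1); return out
if __name__=="__main__":
    tag=sys.argv[1]; M={c:mask(c,f"pics/{c}{tag}.png") for c in("scene","top")}
    from scipy.optimize import minimize
    for cams in(("scene",),("top",),("scene","top")):
        def cost(p):
            return sum(np.abs(model(c,p[:2]*.1,p[2+2*i:4+2*i])-M[c]).sum() for i,c in enumerate(cams))+sum(10*v*v for v in p[2:])
        r=min((minimize(cost,np.r_[a,b,np.zeros(2*len(cams))],method="Powell",options=dict(maxiter=8)) for a,b in((0,0),(.5,.3))),key=lambda r:r.fun)
        print(cams,"s,t",(r.x[:2]*.1).round(3),"off",r.x[2:].round(2),"cost",r.fun, "cost@0",cost(np.r_[0,0,r.x[2:]]),[M[c].sum() for c in cams])
    vis=[]
    for c in M:
        im=cv2.imread(f"pics/{c}{tag}.png"); cn=cv2.findContours(M[c],0,2)[0]
        x,y,w,h=cv2.boundingRect(M[c]); cr=cv2.resize(im[y-12:y-12+90,x-12:x-12+95],None,fx=4,fy=4)
        for k in cn: cv2.polylines(cr,[((k.reshape(-1,2)-[x-12,y-12]+.5)*4).astype(int)],True,(0,255,255),1)
        vis.append(cr)
    cv2.imwrite(f"pics/fit{tag}.png",np.hstack(vis))
E
time python3 fit.py 2
```

```text
('scene',) s,t [ 0.03 -0.06] off [-0.   -1.49] cost 247.30755513458058 cost@0 340.4173590561492 [np.uint64(1739)]
('top',) s,t [ 0.081 -0.013] off [-0.62  0.24] cost 354.8267260606468 cost@0 529.4384907665292 [np.uint64(937)]
('scene', 'top') s,t [ 0.07  -0.021] off [ 0.6  -0.   -0.98  0.4 ] cost 603.8548228511926 cost@0 798.2077640276631 [np.uint64(1739), np.uint64(937)]
real	0m8.668s
user	0m15.720s
sys	0m2.749s
```

View pics/fit2.png

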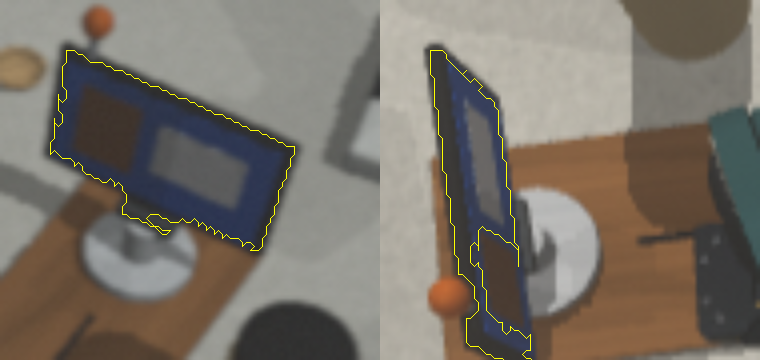

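```bash
cat > fit2.py <<'E'
from fit import *
from scipy.ndimage import map_coordinates as mc
tag=sys.argv[1]
G={}
for c in("scene","top"):
    im=cv2.GaussianBlur(cv2.imread(f"pics/{c}{tag}.png").astype(np.float32).max(2),(0,0),.8)
    G[c]=(cv2.Sobel(im,-1,1,0)/8,cv2.Sobel(im,-1,0,1)/8)
def score(c,q,off):
    h=cv2.convexHull(np.array([proj(c,X(q,l))+off for l in L],np.float32)).reshape(-1,2); tot=0
    ctr=h.mean(0)
    for a,b in zip(h,np.roll(h,-1,0)):
        d=b-a; n=np.linalg.norm(d)
        if n<12: continue
        nv=np.array([d[1],-d[0]])/n; nv*=np.sign(nv@((a+b)/2-ctr))
        p=a+np.linspace(.04,.96,40)[:,None]*d
        g=[mc(G[c][i],[p[:,1],p[:,0]],order=1) for i in(0,1)]
        tot+=np.clip(g[0]*nv[0]+g[1]*nv[1],0,25).mean()*n/100   # brighter outside
    return tot
from scipy.optimize import differential_evolution as DE
for cams in(("scene",),("top",),("scene","top")):
    f=lambda p:-sum(score(c,p[:2],p[2+2*i:4+2*i])-.02*(p[2+2*i:4+2*i]**2).sum()*10 for i,c in enumerate(cams))
    r=DE(f,[(-.15,.15)]*2+[(-1.5,1.5)]*2*len(cams),seed=1,maxiter=60,popsize=10,tol=1e-6,polish=False)
    print(cams,r.x.round(3),r.fun.round(2),"at0",f(np.r_[0,0,r.x[2:]]).round(2))
E
time python3 fit2.py 2
```

```text
('scene',) [ 0.061  0.016  0.133 -0.302] -38.05 at0 -34.82
('top',) [ 0.067  0.023  0.433 -0.08 ] -35.16 at0 -17.03
('scene', 'top') [ 0.064  0.02   0.108 -0.287  0.422  0.007] -73.15 at0 -51.82
real	0m7.948s
user	0m8.394s
sys	0m0.100s
```

Both cameras agree on a residual of s≈0.064, t≈0.02. I'll re-grip the ball and correct it.

```bash
python3 - <<'E'
from h import *
a0=P[2]-np.pi/2; s0,t0=.064,.02
o=robot.observe(); robot.servo_line(np.array(o["tcp_pos"])+[0,0,190],feed=250)
robot.movep(tcp(s0,t0,120),down(a0+s0)); robot.servo_line(tcp(s0,t0),feed=100); robot.hold(.2)
grip(0.0,60); st("grip")
for k in(.66,.33,0): robot.servo_line(tcp(s0*k,t0*k),feed=15,rotation=down(a0+s0*k)); st()
robot.hold(.3); st("end")
grip(0.6); grip(1.0); robot.servo_line(tcp(0,0,130),feed=200)
D=np.array([633.1,33.4,8]); yaw=.057
robot.movep(Rz(yaw)@[-95,0,21]+D+[0,0,150-19],down(yaw-np.pi/2)); st("pre")
for c in("top","scene"): cv2.imwrite(f"pics/{c}3.png",viewer.read_camera(c)[:,:,::-1])
E
python3 fit2.py 3
```

```text
grip 19.9 tcp [537.6 274.1 212.9] F [-2.  -0.2  1.4] M [-0.11  0.17 -0.05] w 0.231 gf 60.0 q7 -0.74
 20.1 tcp [537.6 274.8 212.9] F [-1.1  0.5 -0.1] M [0.06 0.23 0.03] w 0.232 gf 60.0 q7 -0.76
 20.4 tcp [537.6 275.5 213. ] F [-0.5  0.9  0.4] M [0.36 0.21 0.09] w 0.231 gf 60.0 q7 -0.78
 20.6 tcp [537.7 275.7 213. ] F [-1.1  1.7  0.1] M [0.39 0.21 0.16] w 0.233 gf 60.0 q7 -0.8
end 20.9 tcp [537.7 275.5 213. ] F [-1.2  2.6 -0.9] M [0.4  0.31 0.26] w 0.228 gf 60.0 q7 -0.8
pre 24.3 tcp [538.5  29.2 160.1] F [-0.3  0.8  0.2] M [0.1  0.   0.05] w 1.002 gf 0.0 q7 -1.86
('scene',) [ 0.015  0.008  0.111 -0.34 ] -37.78 at0 -37.58
('top',) [ 0.023  0.014  0.388 -0.199] -35.24 at0 -32.04
('scene', 'top') [ 0.018  0.011  0.075 -0.331  0.436 -0.055] -72.92 at0 -69.58
```

Tablet is now within about 1° of upright and square. On to the dish: grip and a small lift.

```bash
cat >> h.py <<'E'
D0=np.array([633.1,33.4,8.]); Y0=.057
def dt(c,yaw): return Rz(yaw)@[-95,0,21-19]+np.asarray(c)   # TCP for dish origin c
def dr(yaw): return down(yaw-np.pi/2)
E
python3 - <<'E'
from h import *
robot.servo_line(dt(D0+[0,0,1],Y0),feed=90); robot.hold(.2); st("down")
grip(.3,10); st("near"); grip(0,15); st("soft"); grip(0,60); robot.hold(.3); st("firm")
robot.servo_line(dt(D0+[0,0,13],Y0),feed=15); robot.hold(.3); st("lift")
for c in("scene","top"):
    cv2.imwrite(f"pics/{c}4.png",viewer.read_camera(c)[:,:,::-1])
    for n in("dish","dish_grip","nut_center","dish_middle"): print(c,n,[(x[0].round(1).tolist(),round(x[1],2)) for x in pins(n,c) if abs(x[0][0]-600)<90])
cv2.imwrite("pics/s4.png",cv2.resize(cv2.imread("pics/scene4.png")[170:270,280:410],None,fx=5,fy=5,interpolation=cv2.INTER_CUBIC))
E
```

```text
down 26.4 tcp [538.4  27.9  11.3] F [-0.3 -0.3 -0.3] M [-0.02  0.01 -0.02] w 0.998 gf 0.0 q7 -2.0
near 27.4 tcp [538.3  28.   11. ] F [ 0.4 -0.3  0.3] M [-0.01 -0.    0.02] w 0.299 gf 0.0 q7 -2.0
soft 27.8 tcp [538.2  28.   11. ] F [-0.1 -0.8  0.3] M [-0.02  0.02 -0.02] w 0.173 gf 15.0 q7 -2.0
firm 28.3 tcp [538.3  28.   11. ] F [-0.  -1.2 -0.8] M [-0.04  0.06 -0.04] w 0.171 gf 59.9 q7 -2.0
lift 29.5 tcp [538.2  28.   22.9] F [ 0.1 -0.9 -1.4] M [-0.    0.2  -0.04] w 0.172 gf 59.9 q7 -1.99
scene dish [([636.4, 28.4, 23.5], 0.64)]
scene dish_grip [([538.9, 33.5, 46.1], 0.65)]
scene nut_center [([634.3, 40.9, 43.5], 0.65)]
scene dish_middle [([628.5, 33.7, 25.1], 0.59)]
top dish [([632.1, 27.8, 24.0], 0.62)]
top dish_grip []
top nut_center [([633.3, 31.8, 31.3], 0.17)]
top dish_middle [([636.4, 33.0, 29.1], 0.69)]
```

View pics/s4.png

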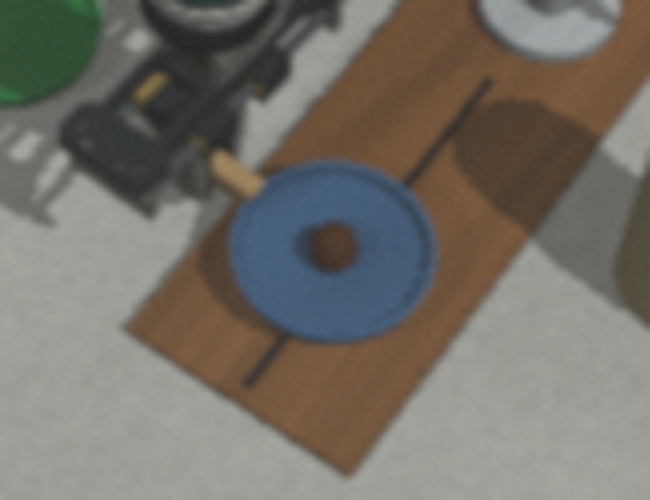

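The dish is clear of the board, carried by its handle, with the nut central at (333,247) in the crop. Now the slow lift and turn.

```bash
python3 - <<'E'
from h import *
Z=138-15.2-7+.5; yf=P[2]; C1=W([-230,0,0])+[0,0,Z]
A=np.array([D0[0],D0[1],Z]); robot.servo_line(dt(A,Y0),feed=45); st("up")
N=9
for i in range(1,N+1):
    k=i/N; y=Y0+(yf-Y0)*k; robot.servo_line(dt(A+(C1-A)*k,y),feed=40,rotation=dr(y))
robot.hold(.4); o=st("turned"); print("tool z",Ro.from_rotvec(o["tcp_rot"]).as_matrix()[:,2].round(4),"want",dt(C1,yf).round(1),"C",C1.round(1))
for c in("scene","top"):
    cv2.imwrite(f"pics/{c}5.png",viewer.read_camera(c)[:,:,::-1])
    for n in("dish","dish_grip","nut_center","dish_middle"): print(c,n,[(x[0].round(1).tolist(),round(x[1],2)) for x in pins(n,c) if abs(x[0][0]-630)<90 and abs(x[0][1])<150])
cv2.imwrite("pics/s5.png",cv2.resize(cv2.imread("pics/scene5.png")[90:270,280:450],None,fx=3.3,fy=3.3,interpolation=cv2.INTER_CUBIC))
E
python3 fit2.py 5
```

```text
up 32.3 tcp [538.2  28.  118.1] F [-0.3  0.3 -1.5] M [ 0.03  0.14 -0.03] w 0.168 gf 59.9 q7 -1.9
turned 37.6 tcp [642.1 -40.3 118.4] F [ 0.6 -0.1 -2.5] M [-0.16 -0.13  0.02] w 0.164 gf 59.9 q7 -0.35
tool z [ 0.e+00 -2.e-04 -1.e+00] want [642.1 -40.2 118.3] C [632.   54.2 116.3]
scene dish [([632.6, 52.6, 115.1], 0.78)]
scene dish_grip [([639.1, -35.8, 139.5], 0.91)]
scene nut_center [([631.6, 54.9, 114.2], 0.64), ([634.0, 59.9, 138.8], 0.49)]
scene dish_middle [([629.4, 53.9, 124.0], 0.62)]
top dish [([632.1, 52.1, 117.2], 0.77)]
top dish_grip [([645.1, -39.2, 136.2], 0.77)]
top nut_center [([628.9, 56.6, 137.2], 0.44)]
top dish_middle [([633.4, 56.5, 125.5], 0.95)]
('scene',) [ 0.021  0.008  0.113 -0.343] -38.06 at0 -37.72
('top',) [ 0.026  0.012  0.265 -0.142] -35.43 at0 -33.15
('scene', 'top') [ 0.022  0.01   0.126 -0.325  0.215 -0.167] -73.46 at0 -70.95
```

View pics/s5.png

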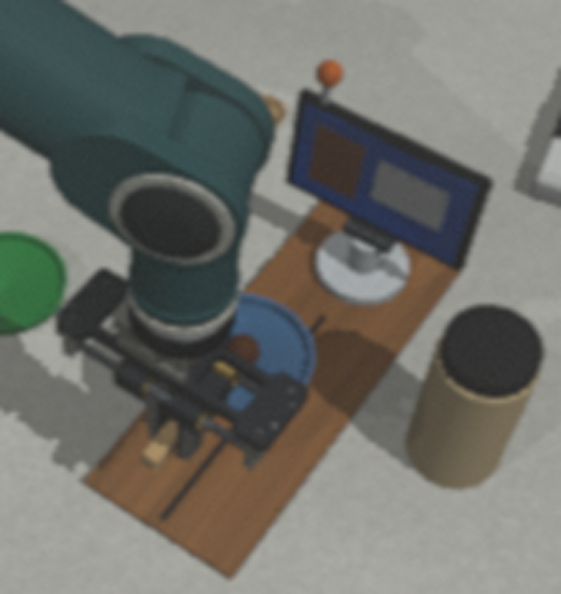

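The handle points straight away along the board, the nut is in the middle at (240,350) in the crop, at the height of the screen's middle, and the tablet hasn't moved. One last check that it holds still, then I'll hand in.

```bash
python3 - <<'E'
from h import *
robot.hold(.8); st(); print([(x[0].round(1),x[1]) for x in (viewer.read_camera("top"),pins("dish_middle","top"))[1][:2]])
print(robot.job_done())
E
```

```text
38.9 tcp [642.1 -40.2 118.3] F [-0.4 -0.1 -3. ] M [-0.13 -0.12  0.02] w 0.167 gf 59.9 q7 -0.35
[(array([365.2,  27.7,   7.5]), 0.94), (array([632. ,  51.4, 123.9]), 0.66)]
the job is handed in; nothing more can be done
None
```

The job was handed in at about 39 s of robot time: the tablet is upright and square to within about 1.3°, and the dish is held level and still over the black line after its quarter turn, with the nut in its middle at about 138 mm, the height of the screen's middle.

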